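Close up the laundry bottles and the tablet tub

ROBOT

A 6-joint arm with a two-finger parallel gripper is mounted at the origin on the work surface. World frame = base frame: x ahead of the robot, y to its left, z up, the work surface at z = 0. Lengths are in m, angles in degrees, forces in N, time in s.
With the tool pointing down it reaches from about 0.4 to 0.825 m from the base axis. Payload 7 kg.
Tool frame: the origin (TCP) lies midway between the tips of the shut fingers; the grasp point (between the pads) lies 19 mm behind it; z points along the fingers, y is the line along which they close (so a half turn about z gives the same grasp; the last joint's range is limited). The gripper opens to 88 mm and grips with 3 to 60 N. Pads are 19 mm wide; open, the fingers measure 130 mm over their backs; the gripper's body (78 mm by 193 mm) begins 47 mm behind the grasp point.
Start: joints at [89.158, 20.546, 0.682, 0, -70.136, -16.507], TCP at [0.201, 0.644, 0.227] pointing down, gripper open.
Joint ranges: [-176.03, 176.03], [-82.01, 121.73], [-58.28, 71.71], [-173.87, 95.51], [-174.79, -0.11], [-173.66, 173.66]. Speed limits (degrees/s): [136.94, 136.94, 172.46, 180, 180, 180].

INTERFACE

Orientations are given as [roll, pitch, yaw] about the fixed x, y, z axes, in that order (R = Rz(yaw) Ry(pitch) Rx(roll)).
In Python, from plant import ctrl gives the robot as it stands. The module is installed in compiled form; this text tells all that it offers.
- The arm moves only by the tool send_rows, never from a script. Its argument "plan" is a list that holds one entry, the list of rows, each a list of 6 numbers: the shift along the tool's x, y, z in shares of 400 mm (1.0 is 400 mm), then the turn, a rotation vector about the tool's x, y, z in a scale on which 1.0 is 2 pi rad. A call has 1 to 8 rows; each row is the pose to reach, as a shift and turn from the pose commanded when the call began, along the tool's axes at that moment; what a row does not reach only later rows make up. A row lasts 1/12 s, in which the tool goes at most 41.7 mm and 7.16 degrees, less where a joint would pass 70% of its speed; a pose out of reach is approached as far as the arm can. A call with a gripper value outside its range is refused whole. "fingers" is the opening, from 0 (shut) to 1 (fully open), set as the call begins (left out, the last holds). The fingers move at their own pace and stop on an object; the grip force is fixed at half the most. Time passes only in rows, so rows that repeat a pose let the fingers close. It gives the time, the measured TCP pose, the force, the opening and the grip force at its end, in the units of the state.
- ctrl.get_obs(): the state, without advancing time (a new reading comes with each control period).
- ctrl.snapshot(name): name is "scene" or "top"; returns a dict with "img" (420x560x3 uint8, red, green, blue), "K" (3x3 intrinsics, pixels), "k1" (the pictures are not rectified: a ray, as slopes to the right and down, at radius r is drawn at 1 + k1 r^2 times it, then the intrinsics apply), "pose" (4x4, takes a point from camera to world coordinates). Camera axes: x right, y down, z forward; pixel columns grow to the right and rows downward; lengths in m; the calibration is good to about 2 mm. A picture is of the moment at which its call begins. There is no depth.
- ctrl.close_job(): hands the job in; it is judged then, once.
The state is a dict: "clock": time; "joint_pos": joint angles; "qvel": joint speeds; "tau": joint torques, N m; "tool_pos": TCP position; "orientation": TCP orientation; "force": force on the tool from outside, world axes, zero at the start; "moment": the same for the moment, N m; "opening": finger opening in m; "gripper_force": force on a finger pad.
Only numpy, scipy, OpenCV 4.12 (cv2) and the standard library are available. Lean on these libraries where they do the work, as an engineer would, in place of code of your own. Each camera call takes 0.05 s, during which the arm holds its last target. There are 200 camera calls.

TASK

Wash day is done: put each rinsed dosing cup back, mouth down, over the screw cap of the bottle of its own colour so that it sits squarely down on the bottle's shoulder, and put the plum lid on the tablet tub and press it down until it has snapped home, level all the way round. Leave the bottles standing upright where they are, and do not disturb the brush and the scoop.

Things in the scene. Friction and masses are not known exactly. Their poses are not given: they have to be found in the camera images.
- blue_cup: blue plastic dosing cup, standing mouth down on the worktop at the start: a hollow round cup, 56 mm outside diameter, 52 mm high, wall 3 mm, closed top 4 mm thick, 30 g. Origin: centre of the mouth rim (its lowest point as it stands), z up to the closed top. Round, so any yaw; grip across its diameter from above.
- green_cup: green plastic dosing cup, standing mouth down on the worktop at the start: a hollow round cup, 56 mm outside diameter, 52 mm high, wall 3 mm, closed top 4 mm thick, 30 g. Origin: centre of the mouth rim (its lowest point as it stands), z up to the closed top. Round, so any yaw; grip across its diameter from above.
- coral_cup: coral (orange-red) plastic dosing cup, standing mouth down on the worktop at the start: a hollow round cup, 56 mm outside diameter, 52 mm high, wall 3 mm, closed top 4 mm thick, 30 g. Origin: centre of the mouth rim (its lowest point as it stands), z up to the closed top. Round, so any yaw; grip across its diameter from above.
- blue_bottle: blue round full laundry bottle, white label, upright, loose, 0.6 kg: 84 mm diameter, shoulder 135 mm up, flat to 38 mm from the axis; on it a shut white screw cap, 32 mm diameter, bevelled top at 158 mm. The cup of this colour goes over the screw cap (8 mm play each side) until its rim rests on the shoulder: cup origin 135 mm above bottle origin. Origin: centre of the base, z up.
- green_bottle: green round full laundry bottle, white label, upright, loose, 0.6 kg: 84 mm diameter, shoulder 135 mm up, flat to 38 mm from the axis; on it a shut white screw cap, 32 mm diameter, bevelled top at 158 mm. The cup of this colour goes over the screw cap (8 mm play each side) until its rim rests on the shoulder: cup origin 135 mm above bottle origin. Origin: centre of the base, z up.
- coral_bottle: coral (orange-red) round full laundry bottle, white label, upright, loose, 0.6 kg: 84 mm diameter, shoulder 135 mm up, flat to 38 mm from the axis; on it a shut white screw cap, 32 mm diameter, bevelled top at 158 mm. The cup of this colour goes over the screw cap (8 mm play each side) until its rim rests on the shoulder: cup origin 135 mm above bottle origin. Origin: centre of the base, z up.
- lid: plum (purple) round lid of the tub, lying plug down on the worktop: 122 mm diameter, 25 mm thick, tapering to 84 mm at its flat bottom; on top a grip bar along x, 62 mm long, 14 mm wide (y), 16 mm high, top 41 mm above the origin. 70 g. Any yaw fits. Seated in the tub: origin 68 mm above the tub's origin, bar top 109 mm above the worktop. Origin: centre of the flat bottom, z up.
- tub: white round tub of tablets, plum band, fixed: 123 mm outside, open rim 80 mm high. Four grey sprung lugs (45, 135, 225, 315 degrees about z), tops 97 mm high, reach 2.5 mm over the lid edge. Laid on, the lid rests on them 10 mm too high; pressed level with 8 to 15 N on the bar, or about 10 N on each high side, it snaps home and stays. Origin: centre of the base, z up.
- brush: wooden scrubbing brush lying bristles down, 167 mm long (x from -78 to 90 mm), 40 mm wide, 31 mm high. Not part of the job. Origin: on the worktop under it, 6 mm from mid-length.
- scoop: cream plastic powder scoop, empty: cup 56 x 44 x 34 mm with a handle towards -x, 130 mm long over all. Not part of the job. Origin: on the worktop under the root of the handle.
Not all that is in view belongs to the job. Several things look just like the green_cup: the one meant starts farthest to the robot's right. Of the things that look like the blue_cup, the larger one is meant.

How it is judged (in metres and radians):
At the end, for the whole second after the job is handed in: each cup over the screw cap of its own bottle (axes within 12 mm, rim within 4 mm of the shoulder, upright to 0.1 rad); bottles upright within 30 mm of where they stood; lid snapped into the tub (2.2 mm from its seat, level to 0.03 rad, centred to 6 mm); all released and at rest (horizontal distance between blue_cup and blue_bottle below 0.012 m and z of blue_cup in the frame of blue_bottle between 0.131 and 0.139 m and angle between each of blue_cup, blue_bottle, green_cup, green_bottle, coral_cup, coral_bottle's own z axis and vertical below 0.1 rad and linear speed of each of blue_cup, green_cup, coral_cup, lid below 0.02 m/s and distance of each of blue_bottle, green_bottle, coral_bottle from where it was at the start of the episode below 0.03 m and horizontal distance between green_cup and green_bottle below 0.012 m and z of green_cup in the frame of green_bottle between 0.131 and 0.139 m and horizontal distance between coral_cup and coral_bottle below 0.012 m and z of coral_cup in the frame of coral_bottle between 0.131 and 0.139 m and horizontal distance between lid and tub below 0.006 m and z of lid in the frame of tub between 0.065 and 0.0702 m and angle between lid's own z axis and vertical below 0.03 rad); the robot touches nothing.
It fails at once if the brush or the scoop is pushed from its place (more than 20 mm) (distance of any of brush, scoop from where it was at the start of the episode above 0.02 m).
It fails at once if a bottle is tipped (more than 0.25 rad) (angle between any of blue_bottle, green_bottle, coral_bottle's own z axis and vertical above 0.25 rad).
It also fails if it takes over 141 s, if anything falls off the work surface, if the arm or the gripper's body presses on something with over 40 N, if the wrist force passes 120 N, or if a joint passes its speed limit or range.

## Working session

There is one attempt and no reset: what is moved stays moved. The work goes in short steps, Python scripts to look and compute and a tool call to move; the robot and the scene stay as the last step left them, time stands still between calls to the robot, and variables do not carry over. Pictures are saved under pics/ and viewed, at most 14 in all, crops included, and the job is handed in when it is done.

Besides the shell and the picture viewer there is one more tool, called in YAML: its name, and indented under it one key for each argument. send_rows: Moves the arm, as the interface text tells. Its arguments: {"type":"object","properties":{"plan":{"type":"array","items":{"type":"array","items":{"type":"array","items":{"type":"number"}}}},"fingers":{"type":"number"}},"required":["plan"]}

```bash
mkdir -p pics
python3 - <<'E'
from plant import ctrl
import cv2,numpy as np
o=ctrl.get_obs();print(o)
for n in("scene","top"):
    s=ctrl.snapshot(n);cv2.imwrite(f"pics/{n}0.png",s["img"][:,:,::-1]);print(n,s["K"],s["k1"],s["pose"])
E
```

```text
{'clock': 0.0, 'joint_pos': array([ 8.91588889e+01,  2.05903185e+01,  6.33708849e-01, -1.98189782e-02,
       -7.01343866e+01, -1.65080354e+01]), 'qvel': array([-0.01934636,  0.0497384 ,  0.01188554, -0.00230117, -0.06488193,
       -0.02925206]), 'tau': array([ 5.02512721e-04, -5.82715523e+01,  2.93049198e+01,  6.99704692e+00,
        6.81616933e-03, -1.63081031e-04]), 'tool_pos': array([0.20114983, 0.64382776, 0.22563573]), 'orientation': array([ 1.79907460e+02, -7.99588873e-03, -1.73558897e+01]), 'force': array([0.03216674, 0.75917594, 0.12906436]), 'moment': array([0.03509194, 0.00477901, 0.00488881]), 'gripper_force': 0.0, 'opening': 0.08788629159279995}
scene [[410.80093711   0.         283.25628417]
 [  0.         410.80093711 205.82398638]
 [  0.           0.           1.        ]] -0.008080787393897051 [[ 0.85950847  0.40693974 -0.30926563  0.79070678]
 [ 0.51112047 -0.68309887  0.52166254 -0.45690311]
 [ 0.00102622 -0.60644537 -0.79512449  0.74146417]
 [ 0.          0.          0.          1.        ]]
top [[522.35582659   0.         280.79757877]
 [  0.         522.35582659 206.72126184]
 [  0.           0.           1.        ]] 0.0041185029271076316 [[ 0.01199668 -0.99586533  0.0900462   0.39877365]
 [-0.99992081 -0.01160545  0.00486716 -0.00907891]
 [-0.00380201 -0.09009746 -0.9959257   1.22644506]
 [ 0.          0.          0.          1.        ]]
```

View pics/scene0.png

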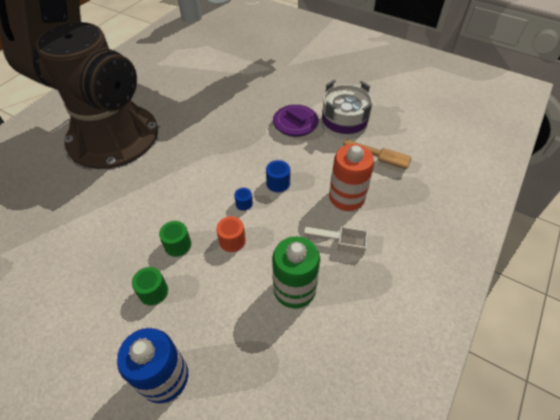

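View pics/top0.png

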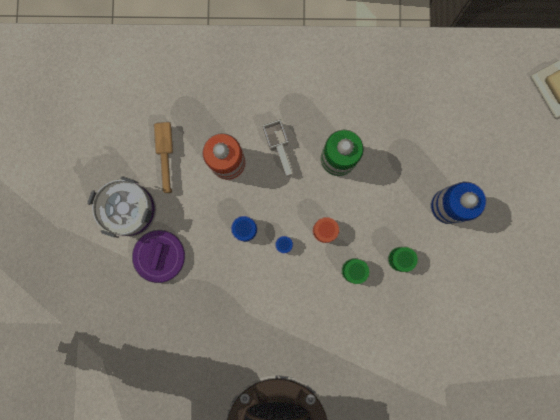

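The scene view shows both green cups at (175,238) and (150,286), blue cups at (278,176, large) and (243,199), and the coral cup at (231,234). The bottles are at (351,175), (297,270) and (153,365), the lid at (296,120) and the tub at (347,105). In the top view the target green cup is the right one at (403,259), the large blue cup is at (244,229), coral is at (326,230), the lid at (159,257) and the tub at (124,209).

```bash
cat > h.py <<'E'
import cv2,numpy as np
def D(s):return np.array([s["k1"],0,0,0,0.])
def ray(s,uv):
    p=cv2.undistortPoints(np.array([[uv]],float),s["K"],D(s))[0,0]
    P=s["pose"];return P[:3,3],P[:3,:3]@np.array([p[0],p[1],1])
def onz(s,uv,z):
    o,d=ray(s,uv);return o+d*(z-o[2])/d[2]
def tri(a,ua,b,ub):
    o1,d1=ray(a,ua);o2,d2=ray(b,ub)
    t=np.linalg.lstsq(np.c_[d1,-d2],o2-o1,rcond=None)[0]
    p,q=o1+d1*t[0],o2+d2*t[1];return (p+q)/2,np.linalg.norm(p-q)
HUE={"blue":(112,128),"green":(50,75),"coral":(0,11),"plum":(132,160)}
def mask(img,c):
    h=cv2.cvtColor(img,cv2.COLOR_RGB2HSV);lo,hi=HUE[c]
    return cv2.inRange(h,(lo,140 if c!="plum" else 100,30),(hi,255,255))
def blobs(m,amin=60):
    n,l,st,ce=cv2.connectedComponentsWithStats(m)
    return [(l==i,ce[i].round(2),int(st[i,4]),st[i,:4].tolist()) for i in range(1,n) if st[i,4]>=amin]
E
python3 - <<'E'
from h import *
from plant import ctrl
S={n:ctrl.snapshot(n) for n in("scene","top")}
np.save("s0.npy",S)
for n,s in S.items():
    im=s["img"]
    for c in HUE:
        for b in blobs(mask(im,c)):print(n,c,b[1:])
    h=cv2.cvtColor(im,cv2.COLOR_RGB2HSV)
    for (u,v) in {"scene":[(355,154),(297,252),(142,350)],"top":[(221,151),(346,147),(469,200)]}[n]:
        print(n,"cap",h[v,u],h[v-3:v+4:3,u-24:u+25:4].tolist()[1])
a=S["scene"]["img"][65:145,260:380];b=S["top"]["img"][165:285,80:200]
r=lambda x,f:cv2.resize(x,None,fx=f,fy=f,interpolation=cv2.INTER_CUBIC)
o=np.zeros((480,800,3),np.uint8)
A=r(a,3.3);B=r(b,3.3)
o[:A.shape[0],:A.shape[1]]=A;o[:B.shape[0],400:400+B.shape[1]]=B
cv2.imwrite("pics/lt.png",o[:,:,::-1])
E
```

```text
scene green (array([174.74, 238.2 ]), 758, [160, 222, 30, 34])
scene green (array([295.56, 264.24]), 1373, [274, 238, 45, 48])
scene green (array([149.46, 285.55]), 915, [133, 268, 34, 36])
scene coral (array([352.81, 166.1 ]), 1075, [334, 144, 40, 41])
scene coral (array([347.49, 193.56]), 124, [331, 184, 35, 15])
scene coral (array([344.98, 204.83]), 166, [330, 195, 34, 16])
scene coral (array([230.63, 233.61]), 793, [217, 216, 28, 36])
scene plum (array([295.31, 120.07]), 1046, [274, 105, 44, 31])
scene plum (array([342.93, 126.84]), 255, [323, 116, 44, 17])
scene cap [ 21  35 140] [[18, 39, 185], [10, 77, 153], [7, 183, 203], [7, 183, 202], [9, 80, 125], [21, 34, 129], [21, 35, 140], [21, 35, 137], [8, 93, 157], [6, 184, 202], [7, 183, 190], [16, 126, 99], [16, 135, 130]]
scene cap [ 22  27 168] [[41, 54, 118], [62, 174, 126], [62, 171, 127], [61, 142, 115], [20, 36, 126], [22, 31, 148], [22, 27, 168], [21, 34, 152], [30, 32, 126], [63, 169, 118], [63, 169, 118], [61, 154, 116], [19, 39, 138]]
scene cap [ 28  25 197] [[117, 36, 141], [109, 227, 145], [109, 229, 145], [15, 5, 110]
[... 465 characters left out ...]
[158.24, 256.02]), 2061, [133, 231, 51, 51])
top cap [ 60   2 154] [[22, 29, 130], [18, 33, 133], [8, 171, 155], [6, 161, 154], [8, 64, 131], [30, 8, 154], [60, 2, 154], [23, 23, 101], [6, 141, 112], [7, 172, 123], [7, 168, 155], [6, 156, 77], [21, 34, 97]]
top cap [ 50   5 153] [[21, 34, 129], [65, 185, 76], [64, 170, 105], [64, 166, 103], [27, 23, 112], [26, 12, 146], [50, 5, 153], [30, 22, 116], [61, 121, 78], [63, 149, 99], [61, 138, 83], [18, 34, 114], [19, 36, 135]]
top cap [ 30   5 150] [[110, 207, 75], [109, 202, 105], [109, 216, 124], [109, 199, 119], [24, 13, 101], [27, 19, 135], [30, 5, 150], [45, 7, 154], [90, 3, 88], [109, 219, 107], [111, 157, 109], [19, 36, 99], [16, 32, 104]]
```

View pics/lt.png

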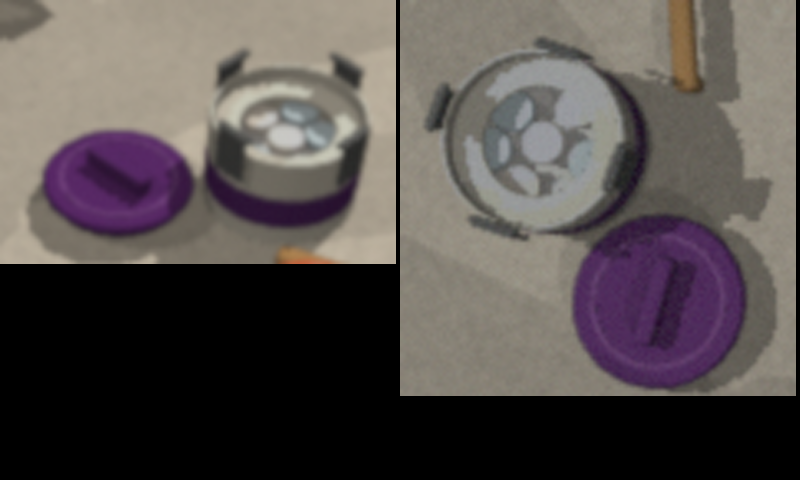

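The crop shows the lid upright, its bar running from about (658,258) to (648,342) on the right-hand panel. The tub's four lugs are at (565,48), (440,108), (497,228) and (622,165) in the top view and at (231,66), (348,70), (231,150) and (352,155) in the scene view.

```bash
sed -i 's/(112,128)/(104,124)/' h.py
cat > m.py <<'E'
from h import *
S=np.load("s0.npy",allow_pickle=True).item();a,b=S["scene"],S["top"]
def lab(n,uvs):
    p,e=tri(a,uvs[0],b,uvs[1]);print(n,p.round(4),"gap",round(e,4));return p
C={}
for n,s in S.items():
    for c in("blue","green","coral"):
        for B in blobs(mask(s["img"],c),60):print(n,c,B[1:]) if c=="blue" else None
    h=cv2.cvtColor(s["img"],cv2.COLOR_RGB2HSV)
    seeds={"scene":dict(coral=(355,154),green=(297,252),blue=(142,350)),"top":dict(coral=(221,151),green=(346,147),blue=(469,200))}[n]
    for c,(u,v) in seeds.items():
        W=15 if n=="scene" else 14
        w=h[v-W:v+W+1,u-W:u+W+1]
        m=(w[:,:,1]<100).astype(np.uint8)*255
        k=np.zeros_like(m);cv2.circle(k,(W,W),W-1,255,-1);m&=k
        B=[x for x in blobs(m,20) if x[0][W,W]][0]
        C[c,n]=B[1]+[u-W,v-W];print("cap",c,n,B[1]+[u-W,v-W],B[2],B[3])
for c in seeds:lab("cap "+c,(C[c,"scene"],C[c,"top"]))
def cent(s,c,x):return min((B for B in blobs(mask(s["img"],c))),key=lambda B:np.hypot(*(B[1]-x)))[1]
for n,c,x,y in[("cupblue","blue",(278,176),(244,229)),("cupgreen","green",(150,286),(403,259)),("cupcoral","coral",(231,234),(326,230)),("othergreen","green",(175,238),(355,271)),("smallblue","blue",(243,199),(284,244)),("lid","plum",(296,120),(159,257))]:
    lab(n,(cent(a,c,x),cent(b,c,y)))
lab("tub",((348.0,98.3),(119.7,206.6)))
# lugs
ls=[(231,66),(348,70),(231,150),(352,155)];lt=[(565,48),(622,165),(440,108),(497,228)]
for u in lt:print("lug top z.09",onz(b,(80+(u[0]-400)/3.3,165+u[1]/3.3),.09).round(4))
for u in ls:print("lug scn z.09",onz(a,(260+u[0]/3.3,65+u[1]/3.3),.09).round(4))
# bar dark
for n,s,(u,v),r in(("scene",a,(296,120),16),("top",b,(159,256),17)):
    w=s["img"][v-r:v+r+1,u-r:u+r+1].astype(int).sum(2);print(n);print(w[::2,::2])
E
python3 m.py
```

```text
scene blue (array([277.59, 175.7 ]), 604, [267, 161, 23, 31])
scene blue (array([242.92, 198.53]), 293, [235, 188, 17, 22])
scene blue (array([148.12, 360.12]), 2219, [118, 329, 59, 60])
scene blue (array([174.85, 392.64]), 81, [159, 375, 29, 28])
cap coral scene [355.   153.36] 218 [7, 6, 17, 17]
cap green scene [295.96 251.78] 361 [4, 4, 21, 22]
cap blue scene [141.53 350.84] 510 [2, 3, 26, 26]
top blue (array([462.56, 201.7 ]), 1011, [443, 183, 43, 38])
top blue (array([243.83, 228.43]), 467, [232, 217, 25, 24])
top blue (array([283.76, 244.3 ]), 204, [276, 237, 16, 16])
cap coral top [220.6  150.39] 202 [6, 6, 16, 16]
cap green top [344.99 146.42] 228 [5, 5, 18, 18]
cap blue top [468.87 199.66] 238 [5, 6, 19, 16]
cap coral [0.6145 0.1244 0.1438] gap 0.0009
cap green [ 0.6259 -0.1372  0.1427] gap 0.0005
cap blue [ 0.5162 -0.3955  0.1418] gap 0.0001
cupblue [0.4562 0.0812 0.0261] gap 0.0001
cupgreen [ 0.3909 -0.2832  0.0266] gap 0.0007
cupcoral [ 0.4557 -0.1069  0.027 ] gap 0.0006
othergreen [ 0.3626 -0.175   0.0263] gap 0.0009
smallblue [ 0.4211 -0.011   0.0182] gap 0.0001
lid [0.
[... 2225 characters left out ...]
172 213 223 214 220 220]
 [215 214 216 206 193 204 218 219 189 103 149 163 205 209 212 214 219 233]
 [214 209 216 198 199 188 216 206 148 136 148 159 212 216 215 214 211 236]
 [215 219 213 199 190 204 227 210 121 131 144 142 219 211 221 211 223 253]
 [209 216 220 211 187 209 216 197  96 147 155 146 213 215 216 213 220 266]
 [210 212 218 219 185 234 219 171 118 141 148 197 215 206 210 216 253 230]
 [225 206 215 215 212 225 220 130 139 136 150 200 210 210 215 218 261 224]
 [260 213 224 211 204 202 174 132 143 158 159 225 218 215 218 256 223 216]
 [224 252 229 212 222 204 203 203 219 196 210 207 205 224 259 231 213 211]
 [186 212 252 253 210 218 217 204 219 220 218 231 250 262 221 224 209 185]]
```

Run:
```python
from h import *
S=np.load("s0.npy",allow_pickle=True).item()
o=np.zeros((400,800,3),np.uint8)
for i,(n,u,v,w) in enumerate((("scene",312,72,66),("top",86,172,76))):
    f=400/w
    c=cv2.resize(S[n]["img"][v:v+w,u:u+w],(400,400),interpolation=cv2.INTER_CUBIC)
    for k in range(0,w,10):
        for j in range(0,w,10):cv2.circle(c,(int(k*f),int(j*f)),1,(255,0,0),-1)
    o[:,400*i:400*i+400]=c
cv2.imwrite("pics/tub.png",o[:,:,::-1])
a=S["top"];print(onz(a,(156,256),.041),onz(a,(158.5,256.5),.022))
```

```text
[0.39080817 0.27750483 0.041     ] [0.38960555 0.27631519 0.022     ]
```

View pics/tub.png

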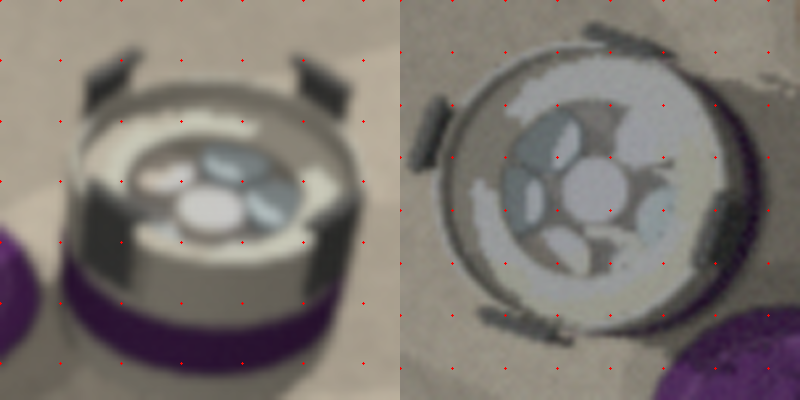

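The tub's rim shows in the scene panel at about (66,185) left, (360,190) right, (215,82) far and (215,263) near. In the top panel it is at (440,190) left, (590,43) top, (590,335) bottom and (728,180) right.

```bash
cat >> h.py <<'E'
def fit(P):
    P=np.array(P)[:,:2];x=np.linalg.lstsq(np.c_[2*P,np.ones(len(P))],(P**2).sum(1),rcond=None)[0]
    return x[:2].round(4),round(float(np.sqrt(x[2]+x[:2]@x[:2])),4)
def rel(o,tgt):
    "shift in tool axes (cm) from measured pose to world target"
    from scipy.spatial.transform import Rotation as R
    r=R.from_euler("xyz",o["orientation"],degrees=True)
    return (r.inv().apply(np.array(tgt)-o["tool_pos"])*100).round(2), r.as_matrix().round(3)
E
python3 - <<'E'
from h import *
S=np.load("s0.npy",allow_pickle=True).item();a,b=S["scene"],S["top"]
p=[onz(b,(86+(u-400)*76/400,172+v*76/400),.08) for u,v in((440,190),(590,43),(590,335),(728,180))]
q=[onz(a,(312+u*66/400,72+v*66/400),.08) for u,v in((66,185),(360,190),(215,82),(215,263))]
for x in(p,q):print(np.round(x,4)[:,:2].tolist(),fit(x))
print(fit(p+q))
from plant import ctrl
o=ctrl.get_obs()
for t in((.382,.280,.227),(.382,.280,.032)):print(rel(o,t))
E
```

```text
[[0.4946, 0.4092], [0.5574, 0.3488], [0.4346, 0.344], [0.5002, 0.2887]] (array([0.4959, 0.3489]), 0.0609)
[[0.4523, 0.308], [0.5581, 0.3675], [0.4756, 0.4024], [0.5262, 0.2953]] (array([0.4995, 0.3479]), 0.0606)
(array([0.4976, 0.3484]), 0.0608)
(array([28.11, 29.35, -0.07]), array([[ 0.954, -0.298, -0.   ],
       [-0.298, -0.954, -0.001],
       [ 0.   ,  0.001, -1.   ]]))
(array([28.11, 29.33, 19.43]), array([[ 0.954, -0.298, -0.   ],
       [-0.298, -0.954, -0.001],
       [ 0.   ,  0.001, -1.   ]]))
```

Careful with the scale: shifts go in shares of 400 mm and turns go in shares of 2 pi rad. That gives: 27.2 cm / 40 = 0.68, 26 cm / 40 = 0.65.

send_rows:
  plan:
    - [[0.0875,0.0925,0,0,0,0],[0.175,0.185,0,0,0,0],[0.2625,0.275,0,0,0,0],[0.35,0.3675,0,0,0,0],[0.4375,0.4575,0,0,0,0],[0.5125,0.5375,0,0,0,0],[0.5875,0.6125,0,0,0,0],[0.65,0.68,0,0,0,0]]
  fingers: 1

```text
clock: 0.87
tool_pos: [0.3497, 0.3436, 0.2267]
orientation: [-180.0, -0.0, -17.3]
force: [1.4, -0.0, 0.2]
opening: 0.0878
gripper_force: 0.0
```

Scaled: 14 cm / 40 = 0.35, 13 cm / 40 = 0.325.

send_rows:
  plan:
    - [[0.0525,0.0525,0.05,0,0,0],[0.0525,0.0525,0.125,0,0,0],[0.0525,0.0525,0.2,0,0,0],[0.0525,0.0525,0.275,0,0,0],[0.0525,0.0525,0.325,0,0,0],[0.0525,0.0525,0.35,0,0,0],[0.0525,0.0525,0.35,0,0,0],[0.0525,0.0525,0.35,0,0,0]]

```text
clock: 1.53
tool_pos: [0.3631, 0.3191, 0.0864]
orientation: [179.9, 0.0, -17.3]
force: [0.9, 0.4, 0.6]
opening: 0.0875
gripper_force: 0.0
```

Run:
```python
from h import *
from plant import ctrl
o=ctrl.get_obs();print(o["clock"],o["tool_pos"],o["force"],rel(o,(.3825,.2795,.031)))
s=ctrl.snapshot("scene");b=ctrl.snapshot("top")
A=cv2.resize(s["img"][40:160,220:380],None,fx=2.5,fy=2.5);B=cv2.resize(b["img"][180:330,60:220],None,fx=2.5,fy=2.5)
o=np.zeros((375,800,3),np.uint8);o[:300,:400]=A;o[:,400:]=B
cv2.imwrite("pics/p1.png",o[:,:,::-1])
```

```text
1.5333 [0.36312331 0.31911686 0.08640407] [0.89949484 0.38416297 0.62745111] (array([3.03, 3.2 , 5.54]), array([[ 0.955, -0.298, -0.   ],
       [-0.298, -0.955, -0.001],
       [-0.   ,  0.001, -1.   ]]))
```

View pics/p1.png

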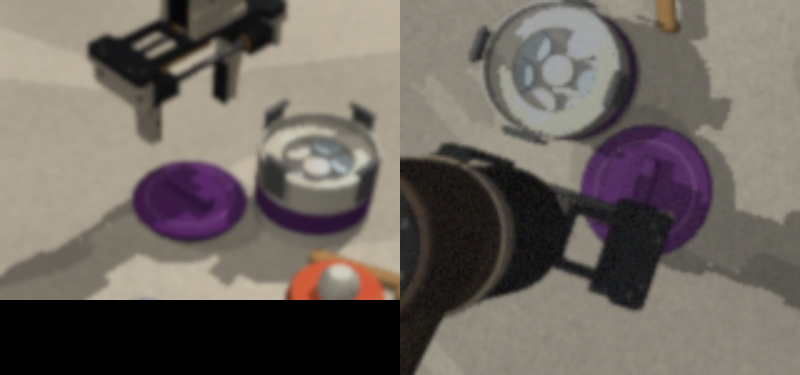

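The picture shows the gripper above and short of the lid, its jaws aligned with the bar and clear of the tub. I'll finish the lateral move and then descend.

Scaled: 5.5 cm / 40 = 0.1375, 3.2 cm / 40 = 0.08.

send_rows:
  plan:
    - [[0.0375,0.04,0,0,0,0],[0.075,0.08,0,0,0,0],[0.075,0.08,0.025,0,0,0],[0.075,0.08,0.075,0,0,0],[0.075,0.08,0.115,0,0,0],[0.075,0.08,0.1375,0,0,0],[0.075,0.08,0.1375,0,0,0],[0.075,0.08,0.1375,0,0,0]]

```text
clock: 2.3
tool_pos: [0.3824, 0.2802, 0.0321]
orientation: [-180.0, -0.0, -17.3]
force: [0.3, -0.0, 1.0]
opening: 0.0878
gripper_force: 0.0
```

Run:
```python
from h import *
from plant import ctrl
o=ctrl.get_obs();print(o["clock"],o["tool_pos"],o["force"],rel(o,(.3825,.2795,.031))[0])
s=ctrl.snapshot("scene");
cv2.imwrite("pics/p2.png",cv2.resize(s["img"][50:170,220:380],None,fx=4,fy=4)[:,:,::-1])
```

```text
2.3 [0.38244985 0.28018936 0.03209845] [ 0.29372376 -0.04680644  1.00238316] [0.03 0.06 0.11]
```

View pics/p2.png

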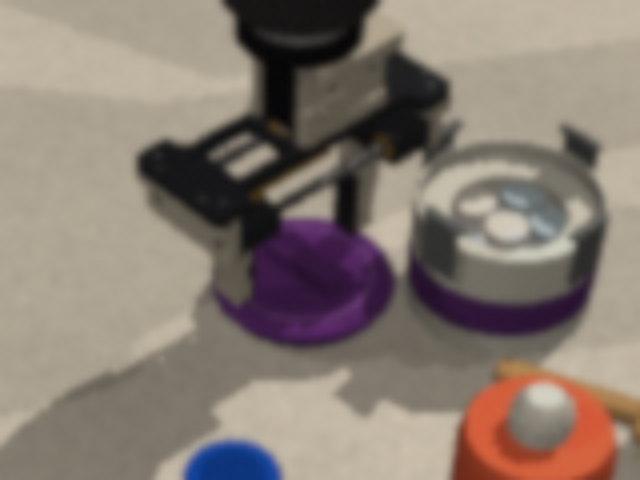

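The jaws straddle the bar at about (310,270) and the body clears the left lug at (440,140). Closing.

send_rows:
  plan:
    - [[0,0,0.0025,0,0,0],[0,0,0.0025,0,0,0],[0,0,0.0025,0,0,0],[0,0,0.0025,0,0,0],[0,0,0.0025,0,0,0],[0,0,0.0025,0,0,0],[0,0,0.0025,0,0,0],[0,0,0.0025,0,0,0]]
  fingers: 0

```text
clock: 3.02
tool_pos: [0.3822, 0.2798, 0.0306]
orientation: [180.0, -0.0, -17.3]
force: [0.5, -0.3, 0.0]
opening: 0.04
gripper_force: 0.0
```

Scaled: -12 cm / 40 = -0.3, -11 cm / 40 = -0.275.

send_rows:
  plan:
    - [[0,0,-0.025,0,0,0],[0,0,-0.075,0,0,0],[0,0,-0.125,0,0,0],[0,0,-0.2,0,0,0],[0,0,-0.275,0,0,0],[0,0,-0.3,0,0,0],[0,0,-0.3,0,0,0],[0,0,-0.3,0,0,0]]

```text
clock: 3.68
tool_pos: [0.3822, 0.28, 0.1508]
orientation: [-179.9, -0.0, -17.4]
force: [-0.6, -1.0, -0.8]
opening: 0.0003
gripper_force: 0.0
```

Run:
```python
from h import *
from plant import ctrl
o=ctrl.get_obs();print(o["clock"],o["tool_pos"],o["orientation"],o["force"],o["opening"])
a,b=ctrl.snapshot("scene"),ctrl.snapshot("top")
for s in(a,b):
    for B in blobs(mask(s["img"],"plum")):print(B[1:])
A=cv2.resize(a["img"][30:150,220:380],None,fx=2.5,fy=2.5);B=cv2.resize(b["img"][150:300,60:220],None,fx=2.5,fy=2.5)
o=np.zeros((375,800,3),np.uint8);o[:300,:400]=A;o[:,400:]=B
cv2.imwrite("pics/p3.png",o[:,:,::-1])
```

```text
3.6833 [0.38220111 0.27999698 0.15081963] [-1.79913652e+02 -2.06933756e-03 -1.73620149e+01] [-0.6082679  -0.99967707 -0.80816627] 0.00026491518487639057
(array([295.29, 120.1 ]), 1050, [274, 105, 44, 31])
(array([342.96, 126.86]), 254, [323, 116, 44, 17])
(array([162.73, 242.63]), 728, [137, 231, 47, 25])
(array([155.35, 270.37]), 229, [147, 260, 17, 22])
```

View pics/p3.png

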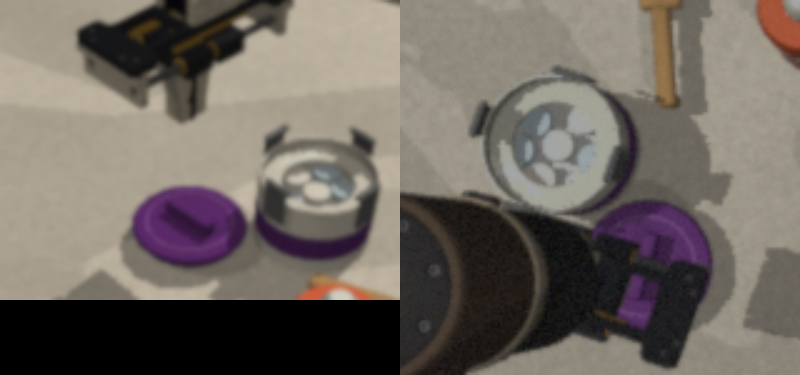

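The lid is undisturbed and still flat. I lifted before the fingers had fully closed, because they travel at only about 70 mm/s. I'll repeat with more time.

Scaled: 7 cm / 40 = 0.175, 6 cm / 40 = 0.15.

send_rows:
  plan:
    - [[0,0,0,0,0,0],[0,0,0.05,0,0,0],[0,0,0.1,0,0,0],[0,0,0.125,0,0,0],[0,0,0.15,0,0,0],[0,0,0.175,0,0,0],[0,0,0.175,0,0,0],[0,0,0.175,0,0,0]]
  fingers: 0.5

```text
clock: 4.45
tool_pos: [0.3818, 0.2791, 0.0796]
orientation: [179.8, 0.0, -17.3]
force: [0.8, 0.8, 0.3]
opening: 0.043
gripper_force: 0.0
```

Scaled: 5 cm / 40 = 0.125, 4 cm / 40 = 0.1.

send_rows:
  plan:
    - [[0,0,0.025,0,0,0],[0,0,0.05,0,0,0],[0,0,0.075,0,0,0],[0,0,0.1,0,0,0],[0,0,0.125,0,0,0],[0,0,0.125,0,0,0],[0,0,0.125,0,0,0],[0,0,0.125,0,0,0]]

```text
clock: 5.12
tool_pos: [0.3825, 0.2802, 0.0312]
orientation: [-180.0, -0.0, -17.3]
force: [0.4, 0.3, -0.0]
opening: 0.0439
gripper_force: 0.0
```

send_rows:
  plan:
    - [[0,0,0,0,0,0],[0,0,0,0,0,0],[0,0,0,0,0,0],[0,0,0,0,0,0],[0,0,0,0,0,0],[0,0,0,0,0,0],[0,0,0,0,0,0],[0,0,0,0,0,0]]
  fingers: 0

```text
clock: 5.78
tool_pos: [0.3823, 0.2799, 0.0307]
orientation: [-180.0, -0.0, -17.3]
force: [-1.3, -1.0, 3.1]
opening: 0.0139
gripper_force: 29.8
```

send_rows:
  plan:
    - [[0,0,0,0,0,0],[0,0,0,0,0,0],[0,0,0,0,0,0],[0,0,0,0,0,0]]

```text
clock: 6.12
tool_pos: [0.3823, 0.2799, 0.0307]
orientation: [-180.0, -0.0, -17.3]
force: [-1.6, -1.7, 5.8]
opening: 0.0138
gripper_force: 29.8
```

Scaled: -13 cm / 40 = -0.325, -11 cm / 40 = -0.275.

send_rows:
  plan:
    - [[0,0,-0.025,0,0,0],[0,0,-0.075,0,0,0],[0,0,-0.15,0,0,0],[0,0,-0.225,0,0,0],[0,0,-0.275,0,0,0],[0,0,-0.325,0,0,0],[0,0,-0.325,0,0,0],[0,0,-0.325,0,0,0]]

```text
clock: 6.78
tool_pos: [0.3823, 0.2802, 0.1612]
orientation: [-179.9, -0.0, -17.4]
force: [-0.4, -0.9, -1.5]
opening: 0.0133
gripper_force: 29.8
```

Run:
```python
from h import *
from plant import ctrl
o=ctrl.get_obs();print(o["clock"],o["tool_pos"],o["force"],o["opening"])
a=ctrl.snapshot("scene")
for B in blobs(mask(a["img"],"plum")):print(B[1:], onz(a,B[1],o["tool_pos"][2]-.0305+.018))
print(rel(o,(.490,.3507,.18)))
cv2.imwrite("pics/p4.png",cv2.resize(a["img"][20:170,220:380],None,fx=3,fy=3)[:,:,::-1])
```

```text
6.7833 [0.38233569 0.28017265 0.16117096] [-0.35933091 -0.85418383 -1.46523835] 0.013308792970379273
(array([297.33,  79.83]), 972, [273, 64, 48, 30]) [0.39673968 0.27208848 0.14867096]
(array([342.89, 126.82]), 255, [323, 116, 44, 17]) [0.56108913 0.17874538 0.14867096]
(array([ 8.17, -9.95, -1.86]), array([[ 0.954, -0.298,  0.001],
       [-0.298, -0.954,  0.002],
       [ 0.   , -0.002, -1.   ]]))
```

View pics/p4.png

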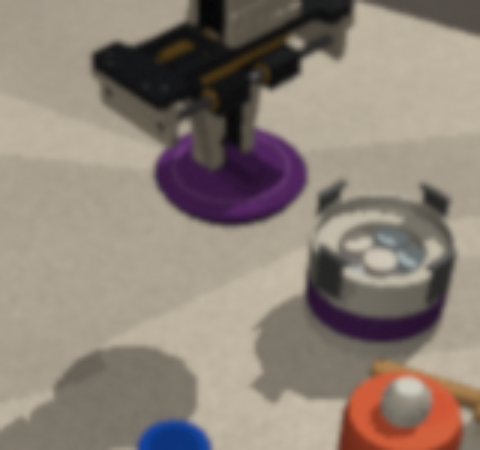

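The lid hangs level from the bar, centred at about (230,178) in the crop. I'll check its offset in the grip by fitting its rim.

```bash
cat >> h.py <<'E'
def lidfit(s,z,near):
    B=min(blobs(mask(s["img"],"plum")),key=lambda B:np.hypot(*(B[1]-near)))
    h=cv2.convexHull(cv2.findContours(B[0].astype(np.uint8),cv2.RETR_EXTERNAL,cv2.CHAIN_APPROX_NONE)[0][0])[:,0]
    h=h[h[:,1]>=B[3][1]+B[3][3]*.35]
    return fit([onz(s,p,z) for p in h]),len(h)
E
python3 - <<'E'
from h import *
from plant import ctrl
S=np.load("s0.npy",allow_pickle=True).item()
a=ctrl.snapshot("scene");z=ctrl.get_obs()["tool_pos"][2]-.0307
for d in(.018,.022,.025):print(d,lidfit(S["scene"],d,(296,120)),lidfit(S["top"],d,(159,256)),lidfit(a,d+z,(297,80)))
E
```

```text
0.018 ((array([0.3911, 0.2788]), 0.0576), 16) ((array([0.3914, 0.2778]), 0.059), 17) ((array([0.3906, 0.2772]), 0.0572), 16)
0.022 ((array([0.3933, 0.2747]), 0.0573), 16) ((array([0.3914, 0.2768]), 0.0588), 17) ((array([0.3933, 0.2723]), 0.0569), 16)
0.025 ((array([0.395 , 0.2716]), 0.0571), 16) ((array([0.3914, 0.2761]), 0.0587), 17) ((array([0.3953, 0.2686]), 0.0566), 16)
```

send_rows:
  plan:
    - [[0.0375,-0.0475,0,0,0,0],[0.08,-0.1,0,0,0,0],[0.12,-0.15,0,0,0,0],[0.16,-0.2025,0,0,0,0],[0.1875,-0.2375,0,0,0,0],[0.2,-0.2525,0,0,0,0],[0.2,-0.2525,0,0,0,0],[0.2,-0.2525,0,0,0,0]]

```text
clock: 7.55
tool_pos: [0.4879, 0.3516, 0.1589]
orientation: [179.8, 0.1, -17.4]
force: [0.5, -0.7, -0.4]
opening: 0.0136
gripper_force: 29.8
```

Run:
```python
from h import *
from plant import ctrl
o=ctrl.get_obs();print(o["clock"],o["tool_pos"],o["orientation"],rel(o,(.489,.3527,.125))[0])
a=ctrl.snapshot("scene");z=o["tool_pos"][2]-.0307
for d in(.018,.022):print(d,lidfit(a,d+z,(355,60)))
cv2.imwrite("pics/p5.png",cv2.resize(a["img"][10:150,270:430],None,fx=3,fy=3)[:,:,::-1])
```

```text
7.55 [0.48793136 0.35155252 0.15891301] [ 1.79841855e+02  7.72166733e-02 -1.73808907e+01] [ 0.07 -0.15  3.39]
0.018 ((array([0.4982, 0.3471]), 0.0564), 11)
0.022 ((array([0.5002, 0.3417]), 0.0561), 11)
```

View pics/p5.png

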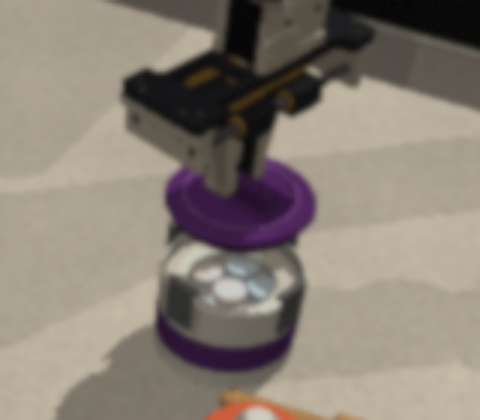

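The lid is over the tub, with its rim fit (0.498, 0.347) matching the tub centre. Lowering now.

Scaled: 4.4 cm / 40 = 0.11, 4 cm / 40 = 0.1.

send_rows:
  plan:
    - [[0.0025,-0.0025,0.0125,0,0,0],[0.0025,-0.0025,0.0375,0,0,0],[0.0025,-0.0025,0.0625,0,0,0],[0.0025,-0.0025,0.0875,0,0,0],[0.0025,-0.0025,0.1,0,0,0],[0.0025,-0.0025,0.11,0,0,0],[0.0025,-0.0025,0.11,0,0,0],[0.0025,-0.0025,0.11,0,0,0]]

```text
clock: 8.27
tool_pos: [0.49, 0.353, 0.1164]
orientation: [180.0, -0.0, -17.3]
force: [-0.2, 0.5, -0.6]
opening: 0.0136
gripper_force: 29.8
```

Scaled: 0.4 cm / 40 = 0.01, 0.3 cm / 40 = 0.0075.

send_rows:
  plan:
    - [[0,0,0.0025,0,0,0],[0,0,0.005,0,0,0],[0,0,0.0075,0,0,0],[0,0,0.01,0,0,0],[0,0,0.01,0,0,0]]

```text
clock: 8.68
tool_pos: [0.49, 0.3531, 0.1126]
orientation: [-180.0, -0.0, -17.3]
force: [1.4, -0.6, -0.3]
opening: 0.0135
gripper_force: 29.8
```

Scaled: 0.4 cm / 40 = 0.01, 0.3 cm / 40 = 0.0075.

send_rows:
  plan:
    - [[-0.0025,0,0.0025,0,0,0],[-0.0025,0,0.005,0,0,0],[-0.0025,0,0.0075,0,0,0],[-0.0025,0,0.01,0,0,0],[-0.0025,0,0.01,0,0,0]]

```text
clock: 9.1
tool_pos: [0.4894, 0.3539, 0.109]
orientation: [-179.9, -0.0, -17.3]
force: [1.1, 2.8, 2.8]
opening: 0.0135
gripper_force: 29.8
```

Scaled: -5 cm / 40 = -0.125, -3 cm / 40 = -0.075.

send_rows:
  plan:
    - [[0,0,0,0,0,0],[0,0,0,0,0,0],[0,0,0,0,0,0],[0,0,0,0,0,0],[0,0,-0.025,0,0,0],[0,0,-0.075,0,0,0],[0,0,-0.125,0,0,0],[0,0,-0.125,0,0,0]]
  fingers: 0.45

```text
clock: 9.77
tool_pos: [0.4908, 0.3548, 0.1634]
orientation: [-179.7, -0.2, -17.3]
force: [0.4, 0.8, 0.9]
opening: 0.0392
gripper_force: 0.0
```

Scaled: 0.9 cm / 40 = 0.0225.

send_rows:
  plan:
    - [[0.0225,0,0,0,0,0],[0.0225,0,0,0,0,0],[0.0225,0,0,0,0,0],[0.0225,0,0,0,0,0],[0.0225,0,0,0,0,0],[0.0225,0,0,0,0,0],[0.0225,0,0,0,0,0]]
  fingers: 0

```text
clock: 10.35
tool_pos: [0.4974, 0.3506, 0.1582]
orientation: [180.0, 0.0, -17.3]
force: [0.4, 1.0, 0.0]
opening: 0.0016
gripper_force: 0.0
```

Run:
```python
from h import *
from plant import ctrl
o=ctrl.get_obs();print(o["clock"],o["tool_pos"],o["orientation"],o["force"],o["opening"])
a=ctrl.snapshot("scene")
for d in(.018,):print(d,lidfit(a,d+.078,(350,85)))
cv2.imwrite("pics/p6.png",cv2.resize(a["img"][30:150,280:420],None,fx=4,fy=4)[:,:,::-1])
```

```text
10.35 [0.49744712 0.3505622  0.15822816] [ 1.79967004e+02  1.22329626e-02 -1.73450123e+01] [0.36791986 1.00859293 0.0309466 ] 0.0015934510541335543
0.018 ((array([0.4982, 0.3535]), 0.0575), 14)
```

View pics/p6.png

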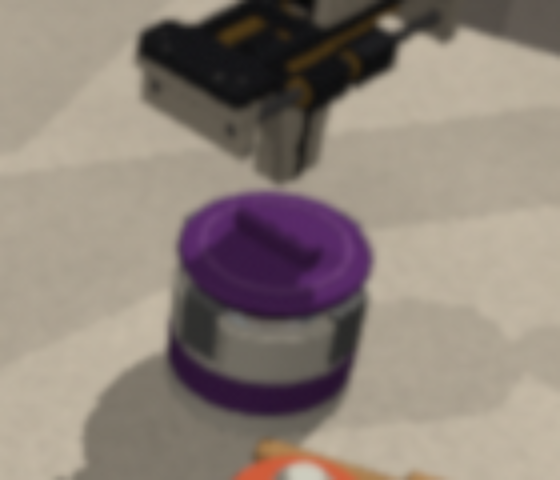

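The lid rests on the lugs, centred at about (275,255) in the crop, and the shut fingers are above the bar. I'll press on the bar.

Scaled: 3.7 cm / 40 = 0.0925, 3.4 cm / 40 = 0.085.

send_rows:
  plan:
    - [[0,0.0025,0.025,0,0,0],[0,0.0025,0.05,0,0,0],[0,0.0025,0.075,0,0,0],[0,0.0025,0.085,0,0,0],[0,0.0025,0.0925,0,0,0],[0,0.0025,0.0925,0,0,0],[0,0.0025,0.0925,0,0,0]]

```text
clock: 10.98
tool_pos: [0.4974, 0.3498, 0.1215]
orientation: [180.0, -0.0, -17.3]
force: [0.0, 0.4, -0.4]
opening: 0.0004
gripper_force: 0.0
```

Scaled: 0.3 cm / 40 = 0.0075, 0.2 cm / 40 = 0.005.

send_rows:
  plan:
    - [[0,0,0.0025,0,0,0],[0,0,0.005,0,0,0],[0,0,0.0075,0,0,0],[0,0,0.0075,0,0,0]]

```text
clock: 11.32
tool_pos: [0.4978, 0.3501, 0.1193]
orientation: [-179.9, -0.1, -17.3]
force: [0.4, 0.5, 3.1]
opening: 0.0005
gripper_force: 1.6
```

Contact is at 0.119 m, as expected with the lid on the lugs.

Scaled: 0.6 cm / 40 = 0.015, 0.45 cm / 40 = 0.0113.

send_rows:
  plan:
    - [[0,0,0.0038,0,0,0],[0,0,0.0075,0,0,0],[0,0,0.0113,0,0,0],[0,0,0.015,0,0,0]]

```text
clock: 11.65
tool_pos: [0.4984, 0.3504, 0.1135]
orientation: [-179.9, -0.1, -17.3]
force: [2.6, 0.1, 8.0]
opening: 0.0006
gripper_force: 3.7
```

Scaled: 0.4 cm / 40 = 0.01, 0.3 cm / 40 = 0.0075.

send_rows:
  plan:
    - [[0,0,0.0038,0,0,0],[0,0,0.0075,0,0,0],[0,0,0.01,0,0,0],[0,0,0.01,0,0,0]]

```text
clock: 11.98
tool_pos: [0.4971, 0.3496, 0.1093]
orientation: [180.0, -0.0, -17.3]
force: [-2.5, -1.3, 10.2]
opening: 0.0006
gripper_force: 5.1
```

Scaled: 0.25 cm / 40 = 0.0063, 0.2 cm / 40 = 0.005.

send_rows:
  plan:
    - [[0,0,0.0025,0,0,0],[0,0,0.005,0,0,0],[0,0,0.0063,0,0,0],[0,0,0.0063,0,0,0]]

```text
clock: 12.32
tool_pos: [0.4972, 0.3496, 0.1091]
orientation: [-180.0, -0.1, -17.3]
force: [-9.5, -3.8, 26.7]
opening: 0.0004
gripper_force: 13.6
```

Scaled: -12 cm / 40 = -0.3, -9 cm / 40 = -0.225.

send_rows:
  plan:
    - [[0,0,-0.05,0,0,0],[0,0,-0.125,0,0,0],[0,0,-0.225,0,0,0],[0,0,-0.3,0,0,0],[0,0,-0.3,0,0,0],[0,0,-0.3,0,0,0]]
  fingers: 1

```text
clock: 12.82
tool_pos: [0.4975, 0.3503, 0.2277]
orientation: [-179.8, -0.0, -17.4]
force: [-0.2, 0.3, 0.4]
opening: 0.0348
gripper_force: 0.0
```

Run:
```python
from h import *
from plant import ctrl
o=ctrl.get_obs();print(o["clock"],o["tool_pos"],o["force"],o["opening"])
a,b=ctrl.snapshot("scene"),ctrl.snapshot("top")
print(lidfit(a,.018+.068,(350,90)));
for B in blobs(mask(b["img"],"plum")):print(B[1:])
for t in((.456,.081,.2),(.456,.081,.021)):print(rel(o,t)[0])
cv2.imwrite("pics/p7.png",cv2.resize(a["img"][30:150,280:420],None,fx=4,fy=4)[:,:,::-1])
```

```text
12.8167 [0.49753111 0.35028216 0.22771115] [-0.17841947  0.30711933  0.3988491 ] 0.034797959440795244
((array([0.499 , 0.3533]), 0.0572), 16)
(array([132.83, 204.46]), 553, [110, 180, 36, 53])
[ 4.07 26.95  2.69]
[ 4.05 27.01 20.59]
```

View pics/p7.png

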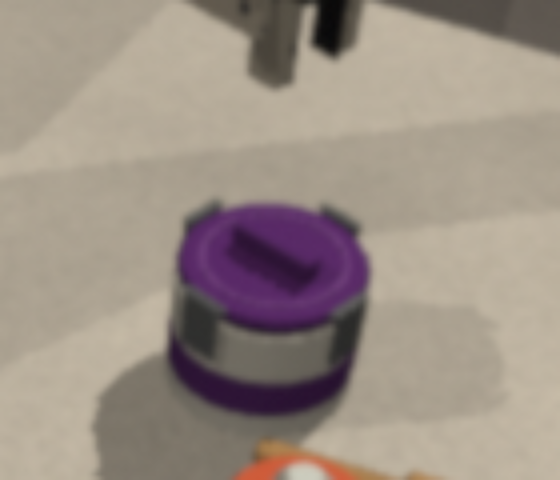

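The lid sits low and level, with all four lug tips showing over its edge at (203,213), (340,218), (203,303) and (350,300). It has snapped home, so the blue cup is next.

Scaled: 27 cm / 40 = 0.675, 23.8 cm / 40 = 0.595.

send_rows:
  plan:
    - [[0.0125,0.085,0,0,0,0],[0.025,0.17,0,0,0,0],[0.0375,0.255,0,0,0,0],[0.05,0.34,0,0,0,0],[0.0625,0.425,0,0,0,0],[0.075,0.51,0,0,0,0],[0.09,0.595,0,0,0,0],[0.1025,0.675,0,0,0,0]]

```text
clock: 13.58
tool_pos: [0.4543, 0.0777, 0.2244]
orientation: [179.9, 0.1, -17.3]
force: [1.1, -0.7, 0.4]
opening: 0.0872
gripper_force: 0.0
```

Scaled: 12 cm / 40 = 0.3, 11 cm / 40 = 0.275.

send_rows:
  plan:
    - [[0,0,0.075,0,0,0],[0,0,0.15,0,0,0],[0,0,0.225,0,0,0],[0,0,0.275,0,0,0],[0,0,0.3,0,0,0],[0,0,0.3,0,0,0],[0,0,0.3,0,0,0]]

```text
clock: 14.17
tool_pos: [0.4549, 0.0791, 0.1048]
orientation: [179.8, 0.1, -17.4]
force: [0.6, 0.7, 1.5]
opening: 0.0877
gripper_force: 0.0
```

Run:
```python
from h import *
from plant import ctrl
o=ctrl.get_obs();print(o["clock"],rel(o,(.456,.081,.021))[0])
```

```text
14.1667 [ 0.06 -0.24  8.38]
```

Scaled: 8.4 cm / 40 = 0.21, 7.6 cm / 40 = 0.19.

send_rows:
  plan:
    - [[0.0025,-0.005,0.05,0,0,0],[0.0025,-0.005,0.1,0,0,0],[0.0025,-0.005,0.15,0,0,0],[0.0025,-0.005,0.19,0,0,0],[0.0025,-0.005,0.21,0,0,0],[0.0025,-0.005,0.21,0,0,0],[0.0025,-0.005,0.21,0,0,0],[0.0025,-0.005,0.21,0,0,0]]

```text
clock: 14.83
tool_pos: [0.4583, 0.0818, 0.0231]
orientation: [-179.9, -0.1, -17.3]
force: [-0.2, -0.5, 0.9]
opening: 0.088
gripper_force: 0.0
```

send_rows:
  plan:
    - [[0,0,0,0,0,0],[0,0,0,0,0,0],[0,0,0,0,0,0],[0,0,0,0,0,0],[0,0,0,0,0,0],[0,0,0,0,0,0],[0,0,0,0,0,0],[0,0,0,0,0,0]]
  fingers: 0

```text
clock: 15.5
tool_pos: [0.4576, 0.0814, 0.0222]
orientation: [-180.0, -0.0, -17.3]
force: [-0.2, -0.1, 5.0]
opening: 0.0562
gripper_force: 30.0
```

Scaled: -19 cm / 40 = -0.475, -17 cm / 40 = -0.425.

send_rows:
  plan:
    - [[0,0,-0.05,0,0,0],[0,0,-0.125,0,0,0],[0,0,-0.225,0,0,0],[0,0,-0.325,0,0,0],[0,0,-0.425,0,0,0],[0,0,-0.475,0,0,0],[0,0,-0.475,0,0,0],[0,0,-0.475,0,0,0]]

```text
clock: 16.17
tool_pos: [0.4579, 0.0817, 0.2132]
orientation: [-179.9, -0.1, -17.4]
force: [0.5, -0.2, -0.6]
opening: 0.0561
gripper_force: 30.0
```

Run:
```python
from h import *
from plant import ctrl
o=ctrl.get_obs();print(o["clock"],o["tool_pos"],o["opening"],rel(o,(.5175,-.396,.2))[0])
```

```text
16.1667 [0.45786177 0.08173297 0.21323947] 0.05612763832129682 [19.94 43.82  1.25]
```

Scaled: 23.6 cm / 40 = 0.59, 17.4 cm / 40 = 0.435.

send_rows:
  plan:
    - [[0.025,0.055,0,0,0,0],[0.0575,0.125,0,0,0,0],[0.0925,0.2025,0,0,0,0],[0.1275,0.28,0,0,0,0],[0.1625,0.3575,0,0,0,0],[0.1975,0.435,0,0,0,0],[0.2325,0.5125,0,0,0,0],[0.2675,0.59,0,0,0,0]]

```text
clock: 16.83
tool_pos: [0.4882, -0.1774, 0.2103]
orientation: [180.0, 0.2, -17.4]
force: [1.0, 0.5, 0.7]
opening: 0.0559
gripper_force: 30.0
```

Scaled: 20.2 cm / 40 = 0.505, 19.8 cm / 40 = 0.495.

send_rows:
  plan:
    - [[0.035,0.0775,0,0,0,0],[0.07,0.155,0,0,0,0],[0.105,0.23,0,0,0,0],[0.14,0.3075,0,0,0,0],[0.175,0.385,0,0,0,0],[0.205,0.45,0,0,0,0],[0.225,0.495,0,0,0,0],[0.23,0.505,0,0,0,0]]

```text
clock: 17.5
tool_pos: [0.5158, -0.3986, 0.2089]
orientation: [-180.0, 0.2, -17.5]
force: [-0.5, 0.1, -0.2]
opening: 0.0558
gripper_force: 30.0
```

Run:
```python
from h import *
from plant import ctrl
o=ctrl.get_obs();print(o["clock"],o["tool_pos"],o["opening"],rel(o,(.5175,-.396,.2))[0])
```

```text
17.5 [ 0.51580919 -0.39858221  0.20889419] 0.05576036530588044 [ 0.09 -0.3   0.89]
```

Settle over the bottle, then check the alignment of cup and cap.

Scaled: 1 cm / 40 = 0.025, 0.5 cm / 40 = 0.0125.

send_rows:
  plan:
    - [[0.0025,-0.0075,0.0125,0,0,0],[0.0025,-0.0075,0.025,0,0,0],[0.0025,-0.0075,0.025,0,0,0],[0.0025,-0.0075,0.025,0,0,0]]

```text
clock: 17.83
tool_pos: [0.5184, -0.3921, 0.2013]
orientation: [-180.0, 0.1, -17.3]
force: [-0.7, -0.4, 0.4]
opening: 0.0556
gripper_force: 30.0
```

Run:
```python
from h import *
from plant import ctrl
o=ctrl.get_obs();print(o["clock"],o["tool_pos"],rel(o,(.5175,-.396,.16))[0])
a,b=ctrl.snapshot("scene"),ctrl.snapshot("top")
A=cv2.resize(a["img"][230:400,60:240],(400,378));B=cv2.resize(b["img"][120:290,380:560],(400,378))
cv2.imwrite("pics/p8.png",np.hstack([A,B])[:,:,::-1])
```

```text
17.8333 [ 0.51838204 -0.39214531  0.20129306] [0.04 0.4  4.13]
```

View pics/p8.png

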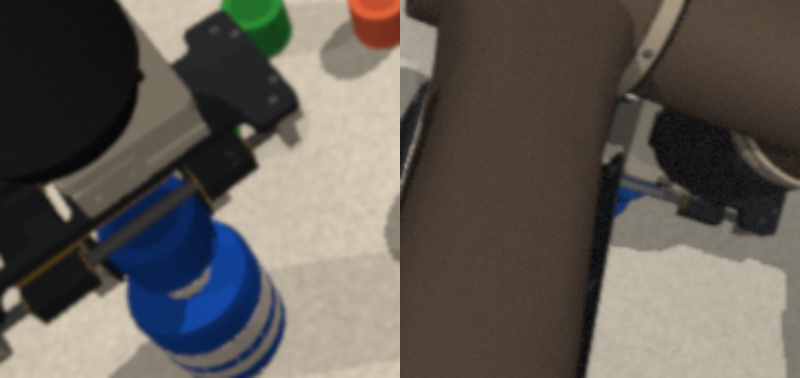

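The blue cup is held just above the screw cap, visible at (190,290) under it. I'll lower with a small correction.

send_rows:
  plan:
    - [[0,0.0075,0.0075,0,0,0],[0,0.0075,0.02,0,0,0],[0,0.0075,0.035,0,0,0],[0,0.0075,0.05,0,0,0],[0,0.0075,0.065,0,0,0],[0,0.0075,0.075,0,0,0],[0,0.0075,0.075,0,0,0]]

```text
clock: 18.52
tool_pos: [0.5171, -0.396, 0.1705]
orientation: [-180.0, 0.1, -17.4]
force: [-0.2, 1.1, 0.1]
opening: 0.0557
gripper_force: 30.0
```

Scaled: 1.1 cm / 40 = 0.0275, 0.9 cm / 40 = 0.0225.

send_rows:
  plan:
    - [[0,0,0.0075,0,0,0],[0,0,0.015,0,0,0],[0,0,0.0225,0,0,0],[0,0,0.0275,0,0,0],[0,0,0.0275,0,0,0]]

```text
clock: 18.93
tool_pos: [0.5175, -0.3962, 0.1605]
orientation: [-180.0, 0.0, -17.4]
force: [0.0, -0.2, -1.4]
opening: 0.0559
gripper_force: 30.0
```

Scaled: 0.35 cm / 40 = 0.0088, 0.3 cm / 40 = 0.0075.

send_rows:
  plan:
    - [[0,0,0.0025,0,0,0],[0,0,0.005,0,0,0],[0,0,0.0075,0,0,0],[0,0,0.0088,0,0,0],[0,0,0.0088,0,0,0]]

```text
clock: 19.35
tool_pos: [0.5177, -0.3963, 0.1575]
orientation: [-180.0, 0.0, -17.3]
force: [0.5, -0.1, -0.4]
opening: 0.0561
gripper_force: 30.0
```

send_rows:
  plan:
    - [[0,0,0,0,0,0],[0,0,0,0,0,0],[0,0,0,0,0,0],[0,0,0,0,0,0],[0,0,0,0,0,0],[0,0,0,0,0,0]]
  fingers: 1

```text
clock: 19.85
tool_pos: [0.5178, -0.3963, 0.1576]
orientation: [180.0, -0.0, -17.3]
force: [-0.1, 0.0, 0.4]
opening: 0.0864
gripper_force: 0.0
```

Scaled: -7 cm / 40 = -0.175, -5 cm / 40 = -0.125.

send_rows:
  plan:
    - [[0,0,-0.025,0,0,0],[0,0,-0.0625,0,0,0],[0,0,-0.125,0,0,0],[0,0,-0.175,0,0,0],[0,0,-0.175,0,0,0],[0,0,-0.175,0,0,0]]

```text
clock: 20.35
tool_pos: [0.5185, -0.3967, 0.23]
orientation: [180.0, -0.2, -17.3]
force: [0.0, 0.5, 0.1]
opening: 0.0876
gripper_force: 0.0
```

Run:
```python
from h import *
from plant import ctrl
o=ctrl.get_obs();print(o["clock"],o["tool_pos"],o["force"],rel(o,(.3909,-.2832,.021))[0])
a=ctrl.snapshot("scene")
for B in blobs(mask(a["img"],"blue")):print(B[1:])
cv2.imwrite("pics/p9.png",cv2.resize(a["img"][230:420,60:240],None,fx=2.5,fy=2.5)[:,:,::-1])
```

```text
20.35 [ 0.51851561 -0.39671805  0.22995099] [0.00182532 0.54838726 0.12805183] [-15.64  -7.04  20.84]
(array([242.89, 198.51]), 292, [235, 188, 17, 22])
(array([144.17, 355.32]), 3161, [113, 323, 64, 66])
(array([174.85, 392.56]), 79, [159, 375, 29, 28])
```

View pics/p9.png

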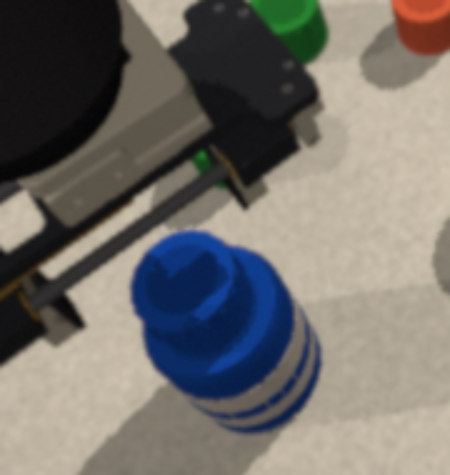

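The blue cup sits squarely on its bottle at (185,290) in the crop, with no cap showing. Next is the green cup.

Scaled: -15.6 cm / 40 = -0.39, -15 cm / 40 = -0.375.

send_rows:
  plan:
    - [[-0.05,-0.0225,0,0,0,0],[-0.125,-0.055,0,0,0,0],[-0.2,-0.09,0,0,0,0],[-0.275,-0.125,0,0,0,0],[-0.3375,-0.1525,0,0,0,0],[-0.375,-0.17,0,0,0,0],[-0.39,-0.175,0.025,0,0,0],[-0.39,-0.175,0.075,0,0,0]]

```text
clock: 21.07
tool_pos: [0.3895, -0.2825, 0.1993]
orientation: [-180.0, -0.2, -17.3]
force: [0.6, -0.1, -0.1]
opening: 0.0875
gripper_force: 0.0
```

Scaled: 9 cm / 40 = 0.225, 8 cm / 40 = 0.2.

send_rows:
  plan:
    - [[0,0,0.075,0,0,0],[0,0,0.15,0,0,0],[0,0,0.2,0,0,0],[0,0,0.225,0,0,0],[0,0,0.225,0,0,0],[0,0,0.225,0,0,0]]

```text
clock: 21.57
tool_pos: [0.3891, -0.2829, 0.107]
orientation: [180.0, 0.1, -17.3]
force: [-0.4, 0.2, 0.6]
opening: 0.0878
gripper_force: 0.0
```

Run:
```python
from h import *
from plant import ctrl
o=ctrl.get_obs();print(o["clock"],o["tool_pos"],rel(o,(.3909,-.2832,.021))[0],o["joint_pos"].round(0))
```

```text
21.5667 [ 0.38911572 -0.28293561  0.10702205] [ 0.2  -0.03  8.6 ] [-13.   9. -32.   0. -49.  85.]
```

Scaled: 8.5 cm / 40 = 0.2125, 7.8 cm / 40 = 0.195.

send_rows:
  plan:
    - [[0.005,0,0.05,0,0,0],[0.005,0,0.1,0,0,0],[0.005,0,0.15,0,0,0],[0.005,0,0.195,0,0,0],[0.005,0,0.2125,0,0,0],[0.005,0,0.2125,0,0,0],[0.005,0,0.2125,0,0,0],[0.005,0,0.2125,0,0,0]]

```text
clock: 22.23
tool_pos: [0.3926, -0.2839, 0.0238]
orientation: [180.0, -0.1, -17.3]
force: [-0.8, -0.1, -0.3]
opening: 0.0876
gripper_force: 0.0
```

send_rows:
  plan:
    - [[0,0,0,0,0,0],[0,0,0,0,0,0],[0,0,0,0,0,0],[0,0,0,0,0,0],[0,0,0,0,0,0],[0,0,0,0,0,0],[0,0,0,0,0,0],[0,0,0,0,0,0]]
  fingers: 0

```text
clock: 22.9
tool_pos: [0.3917, -0.2837, 0.0227]
orientation: [180.0, -0.0, -17.3]
force: [0.1, 0.6, 3.4]
opening: 0.0542
gripper_force: 30.0
```

Scaled: -19 cm / 40 = -0.475, -17 cm / 40 = -0.425.

send_rows:
  plan:
    - [[0,0,-0.05,0,0,0],[0,0,-0.125,0,0,0],[0,0,-0.225,0,0,0],[0,0,-0.325,0,0,0],[0,0,-0.425,0,0,0],[0,0,-0.475,0,0,0],[0,0,-0.475,0,0,0],[0,0,-0.475,0,0,0]]

```text
clock: 23.57
tool_pos: [0.3922, -0.2836, 0.2138]
orientation: [-180.0, -0.2, -17.4]
force: [-0.5, 0.3, -1.7]
opening: 0.0544
gripper_force: 30.0
```

Run:
```python
from h import *
from plant import ctrl
o=ctrl.get_obs();print(o["clock"],o["tool_pos"],o["opening"],rel(o,(.626,-.137,.2))[0])
```

```text
23.5667 [ 0.39220401 -0.28364747  0.2138167 ] 0.054432742100745016 [ 17.94 -20.97   1.45]
```

Scaled: -19.9 cm / 40 = -0.4975, -18.1 cm / 40 = -0.4525.

send_rows:
  plan:
    - [[0.045,-0.0525,0,0,0,0],[0.1,-0.1175,0,0,0,0],[0.1575,-0.185,0,0,0,0],[0.215,-0.2525,0,0,0,0],[0.275,-0.32,0,0,0,0],[0.33,-0.3875,0,0,0,0],[0.3875,-0.4525,0,0,0,0],[0.425,-0.4975,0,0,0,0]]

```text
clock: 24.23
tool_pos: [0.6147, -0.1426, 0.21]
orientation: [180.0, 0.2, -17.3]
force: [0.1, -0.7, 0.6]
opening: 0.0545
gripper_force: 30.0
```

Scaled: -1.1 cm / 40 = -0.0275, 0.9 cm / 40 = 0.0225.

send_rows:
  plan:
    - [[0.0225,-0.0275,0,0,0,0],[0.0225,-0.0275,0,0,0,0],[0.0225,-0.0275,0,0,0,0],[0.0225,-0.0275,0,0,0,0],[0.0225,-0.0275,0,0,0,0]]

```text
clock: 24.65
tool_pos: [0.6241, -0.1372, 0.2124]
orientation: [180.0, 0.0, -17.4]
force: [-0.4, -0.1, -0.4]
opening: 0.0544
gripper_force: 30.0
```

Run:
```python
from h import *
from plant import ctrl
o=ctrl.get_obs();print(o["clock"],o["tool_pos"],o["opening"],rel(o,(.626,-.137,.1585))[0])
a,b=ctrl.snapshot("scene"),ctrl.snapshot("top")
np.save("s1.npy",{"scene":a,"top":b})
for n,s in(("s",a),("t",b)):
    for B in blobs(mask(s["img"],"green")):print(n,B[1:],onz(s,B[1],o["tool_pos"][2]-.0227+.026).round(4))
```

```text
24.65 [ 0.62407597 -0.13719317  0.21238709] 0.05444142109868841 [ 0.18 -0.08  5.39]
s (array([297.67, 256.64]), 1787, [274, 212, 45, 74]) [ 0.6525 -0.1819  0.2157]
s (array([174.74, 238.18]), 755, [160, 222, 30, 34]) [ 0.4762 -0.2494  0.2157]
t (array([341.58, 155.91]), 639, [325, 143, 37, 26]) [ 0.5915 -0.122   0.2157]
t (array([355.48, 270.92]), 472, [343, 260, 26, 23]) [ 0.3681 -0.149   0.2157]
```

Run:
```python
from h import *
S=np.load("s1.npy",allow_pickle=True).item();a=S["scene"]
m=mask(a["img"],"green")
for r in range(212,262,3):
    x=np.where(m[r,265:330])[0]+265
    if len(x):print(r,x.min(),x.max(),len(x),end=" | ")
def proj(s,p):
    q=np.linalg.inv(s["pose"])@np.r_[p,1];return cv2.projectPoints(q[None,:3],np.zeros(3),np.zeros(3),s["K"],D(s))[0].ravel()
c=np.array([.6241,-.1372])
for z in(.19,.2157,.241):
    print(z,proj(a,np.r_[c,z]))
    r=a["pose"][:3,0]*.028;print([proj(a,np.r_[c,z]+k*r).round(1)[0] for k in(-1,1)])
for dx,dy in((.01,0),(0,.01)):print(proj(a,np.r_[c+[dx,dy],.2157]))
```

```text
212 295 313 7 | 215 294 313 8 | 218 305 313 9 | 221 301 313 13 | 224 301 312 12 | 227 300 312 13 | 230 299 311 13 | 233 295 311 17 | 236 291 312 22 | 239 288 311 24 | 242 288 310 23 | 245 285 313 29 | 248 277 315 34 | 251 275 316 20 | 254 274 317 23 | 257 274 318 25 | 260 274 318 29 | 0.19 [295.54051659 235.99843665]
[np.float64(278.0), np.float64(313.1)]
0.2157 [295.95229373 226.90695227]
[np.float64(277.9), np.float64(314.0)]
0.241 [296.38424452 217.36749003]
[np.float64(277.7), np.float64(315.0)]
[301.58959158 229.64935776]
[299.12177431 222.36177772]
```

The green cup's right edge is within about 2 mm of prediction. Lowering.

Scaled: 4.2 cm / 40 = 0.105, 4 cm / 40 = 0.1.

send_rows:
  plan:
    - [[0.005,-0.0025,0.0125,0,0,0],[0.005,-0.0025,0.03,0,0,0],[0.005,-0.0025,0.05,0,0,0],[0.005,-0.0025,0.07,0,0,0],[0.005,-0.0025,0.0875,0,0,0],[0.005,-0.0025,0.1,0,0,0],[0.005,-0.0025,0.105,0,0,0],[0.005,-0.0025,0.105,0,0,0]]

```text
clock: 25.42
tool_pos: [0.627, -0.1362, 0.1697]
orientation: [180.0, 0.1, -17.4]
force: [0.0, -0.4, -0.0]
opening: 0.0548
gripper_force: 30.0
```

Scaled: 1.1 cm / 40 = 0.0275, 0.9 cm / 40 = 0.0225.

send_rows:
  plan:
    - [[0,0,0.0075,0,0,0],[0,0,0.015,0,0,0],[0,0,0.0225,0,0,0],[0,0,0.0275,0,0,0],[0,0,0.0275,0,0,0],[0,0,0.0275,0,0,0]]

```text
clock: 25.92
tool_pos: [0.6273, -0.1362, 0.1595]
orientation: [180.0, 0.0, -17.3]
force: [-0.3, -0.3, -0.2]
opening: 0.0549
gripper_force: 30.0
```

Scaled: 0.15 cm / 40 = 0.0038, 0.1 cm / 40 = 0.0025.

send_rows:
  plan:
    - [[0,0,0.0025,0,0,0],[0,0,0.0038,0,0,0],[0,0,0.0038,0,0,0],[0,0,0.0038,0,0,0]]

```text
clock: 26.25
tool_pos: [0.6274, -0.1362, 0.1581]
orientation: [180.0, -0.0, -17.3]
force: [0.4, -0.1, 0.1]
opening: 0.0545
gripper_force: 30.0
```

send_rows:
  plan:
    - [[0,0,0,0,0,0],[0,0,0,0,0,0],[0,0,0,0,0,0],[0,0,0,0,0,0],[0,0,0,0,0,0],[0,0,0,0,0,0]]
  fingers: 1

```text
clock: 26.75
tool_pos: [0.6274, -0.1362, 0.1581]
orientation: [-180.0, -0.0, -17.3]
force: [0.1, 0.9, 0.5]
opening: 0.0857
gripper_force: 0.0
```

Scaled: -7 cm / 40 = -0.175, -5 cm / 40 = -0.125.

send_rows:
  plan:
    - [[0,0,-0.025,0,0,0],[0,0,-0.0625,0,0,0],[0,0,-0.125,0,0,0],[0,0,-0.175,0,0,0],[0,0,-0.175,0,0,0],[0,0,-0.175,0,0,0]]

```text
clock: 27.25
tool_pos: [0.6282, -0.1362, 0.2304]
orientation: [-179.9, -0.2, -17.3]
force: [1.1, 0.4, -0.1]
opening: 0.0878
gripper_force: 0.0
```

Run:
```python
from h import *
from plant import ctrl
o=ctrl.get_obs();print(o["clock"],o["tool_pos"],o["force"],o["opening"],rel(o,(.4557,-.1069,.021))[0])
```

```text
27.25 [ 0.62818232 -0.13621045  0.23042332] [ 1.0616875   0.36654424 -0.13222948] 0.08778502065467757 [-17.41   2.37  20.88]
```

Next is the coral cup.

Scaled: -17.4 cm / 40 = -0.435, -16.8 cm / 40 = -0.42.

send_rows:
  plan:
    - [[-0.05,0.0075,0,0,0,0],[-0.125,0.0175,0,0,0,0],[-0.2125,0.03,0,0,0,0],[-0.3,0.04,0,0,0,0],[-0.375,0.05,0,0,0,0],[-0.42,0.0575,0,0,0,0],[-0.435,0.06,0.025,0,0,0],[-0.435,0.06,0.075,0,0,0]]

```text
clock: 27.92
tool_pos: [0.4537, -0.107, 0.2001]
orientation: [-179.9, -0.3, -17.3]
force: [0.7, 1.0, 0.2]
opening: 0.0877
gripper_force: 0.0
```

Scaled: 9 cm / 40 = 0.225, 8 cm / 40 = 0.2.

send_rows:
  plan:
    - [[0,0,0.075,0,0,0],[0,0,0.15,0,0,0],[0,0,0.2,0,0,0],[0,0,0.225,0,0,0],[0,0,0.225,0,0,0],[0,0,0.225,0,0,0]]

```text
clock: 28.42
tool_pos: [0.4536, -0.1074, 0.1077]
orientation: [179.9, 0.1, -17.3]
force: [1.3, 0.4, 0.8]
opening: 0.0877
gripper_force: 0.0
```

Run:
```python
from h import *
from plant import ctrl
o=ctrl.get_obs();print(o["clock"],o["tool_pos"],rel(o,(.4557,-.1069,.021))[0])
```

```text
28.4167 [ 0.45361498 -0.10736126  0.10773925] [ 0.2  -0.11  8.67]
```

Scaled: 8.6 cm / 40 = 0.215, 7.8 cm / 40 = 0.195.

send_rows:
  plan:
    - [[0.0025,-0.0025,0.05,0,0,0],[0.0025,-0.0025,0.1,0,0,0],[0.0025,-0.0025,0.15,0,0,0],[0.0025,-0.0025,0.195,0,0,0],[0.0025,-0.0025,0.215,0,0,0],[0.0025,-0.0025,0.215,0,0,0],[0.0025,-0.0025,0.215,0,0,0],[0.0025,-0.0025,0.215,0,0,0]]

```text
clock: 29.08
tool_pos: [0.4564, -0.1064, 0.0233]
orientation: [-180.0, -0.1, -17.3]
force: [0.5, -0.0, 1.9]
opening: 0.0877
gripper_force: 0.0
```

send_rows:
  plan:
    - [[0,0,0,0,0,0],[0,0,0,0,0,0],[0,0,0,0,0,0],[0,0,0,0,0,0],[0,0,0,0,0,0],[0,0,0,0,0,0],[0,0,0,0,0,0],[0,0,0,0,0,0]]
  fingers: 0

```text
clock: 29.75
tool_pos: [0.4554, -0.1065, 0.0222]
orientation: [180.0, -0.0, -17.3]
force: [-0.8, -0.4, 4.9]
opening: 0.0552
gripper_force: 30.0
```

Scaled: -19 cm / 40 = -0.475, -17 cm / 40 = -0.425.

send_rows:
  plan:
    - [[0,0,-0.05,0,0,0],[0,0,-0.125,0,0,0],[0,0,-0.225,0,0,0],[0,0,-0.325,0,0,0],[0,0,-0.425,0,0,0],[0,0,-0.475,0,0,0],[0,0,-0.475,0,0,0],[0,0,-0.475,0,0,0]]

```text
clock: 30.42
tool_pos: [0.4559, -0.1064, 0.2133]
orientation: [-179.9, -0.2, -17.4]
force: [-0.2, -0.1, -0.5]
opening: 0.0552
gripper_force: 30.0
```

Run:
```python
from h import *
from plant import ctrl
o=ctrl.get_obs();print(o["clock"],o["tool_pos"],o["opening"],rel(o,(.6152,.1244,.2))[0])
```

```text
30.4167 [ 0.45587268 -0.10636144  0.21327944] 0.05515668875284658 [  8.32 -26.78   1.4 ]
```

Scaled: -25.6 cm / 40 = -0.64, -23.3 cm / 40 = -0.5825.

send_rows:
  plan:
    - [[0.02,-0.065,0,0,0,0],[0.045,-0.145,0,0,0,0],[0.0725,-0.2325,0,0,0,0],[0.1,-0.3225,0,0,0,0],[0.1275,-0.4125,0,0,0,0],[0.155,-0.5,0,0,0,0],[0.18,-0.5825,0,0,0,0],[0.1975,-0.64,0,0,0,0]]

```text
clock: 31.08
tool_pos: [0.6076, 0.1165, 0.2095]
orientation: [179.9, 0.1, -17.3]
force: [0.2, 0.3, -0.5]
opening: 0.0553
gripper_force: 30.0
```

Scaled: -1.1 cm / 40 = -0.0275, 0.3 cm / 40 = 0.0075.

send_rows:
  plan:
    - [[0.0075,-0.0275,0,0,0,0],[0.0075,-0.0275,0,0,0,0],[0.0075,-0.0275,0,0,0,0],[0.0075,-0.0275,0,0,0,0],[0.0075,-0.0275,0,0,0,0],[0.0075,-0.0275,0,0,0,0]]

```text
clock: 31.58
tool_pos: [0.6128, 0.1229, 0.2124]
orientation: [-180.0, -0.0, -17.4]
force: [-0.2, 0.7, -0.2]
opening: 0.0552
gripper_force: 30.0
```

Run:
```python
from h import *
from plant import ctrl
o=ctrl.get_obs();print(o["clock"],o["tool_pos"],o["opening"],rel(o,(.6145,.1244,.158))[0])
```

```text
31.5833 [0.61276951 0.12289513 0.21235741] 0.0552188373941805 [ 0.12 -0.19  5.44]
```

Scaled: 4.2 cm / 40 = 0.105, 4 cm / 40 = 0.1.

send_rows:
  plan:
    - [[0.0025,-0.005,0.0125,0,0,0],[0.0025,-0.005,0.03,0,0,0],[0.0025,-0.005,0.05,0,0,0],[0.0025,-0.005,0.07,0,0,0],[0.0025,-0.005,0.0875,0,0,0],[0.0025,-0.005,0.1,0,0,0],[0.0025,-0.005,0.105,0,0,0],[0.0025,-0.005,0.105,0,0,0]]

```text
clock: 32.25
tool_pos: [0.6145, 0.1253, 0.1692]
orientation: [179.9, 0.1, -17.3]
force: [0.5, 0.5, -0.7]
opening: 0.0557
gripper_force: 30.0
```

Scaled: 1.2 cm / 40 = 0.03, 0.9 cm / 40 = 0.0225.

send_rows:
  plan:
    - [[0,0,0.0075,0,0,0],[0,0,0.015,0,0,0],[0,0,0.0225,0,0,0],[0,0,0.03,0,0,0],[0,0,0.03,0,0,0],[0,0,0.03,0,0,0]]

```text
clock: 32.75
tool_pos: [0.6147, 0.1254, 0.1579]
orientation: [180.0, 0.0, -17.3]
force: [-0.6, 0.4, -0.5]
opening: 0.055
gripper_force: 30.0
```

Release, rise, and back off toward the base so that both cameras can see.

send_rows:
  plan:
    - [[0,0,0,0,0,0],[0,0,0,0,0,0],[0,0,0,0,0,0],[0,0,0,0,0,0],[0,0,0,0,0,0],[0,0,0,0,0,0]]
  fingers: 1

```text
clock: 33.25
tool_pos: [0.6148, 0.1255, 0.1581]
orientation: [-180.0, -0.0, -17.4]
force: [-0.5, 0.1, -0.8]
opening: 0.0859
gripper_force: 0.0
```

Scaled: -10 cm / 40 = -0.25, -8 cm / 40 = -0.2.

send_rows:
  plan:
    - [[0,0,-0.025,0,0,0],[0,0,-0.0625,0,0,0],[0,0,-0.125,0,0,0],[0,0,-0.2,0,0,0],[0,0,-0.25,0,0,0],[0,0,-0.25,0,0,0],[0,0,-0.25,0,0,0]]

```text
clock: 33.83
tool_pos: [0.6155, 0.1258, 0.2605]
orientation: [-179.8, -0.2, -17.3]
force: [-1.1, -0.6, 0.3]
opening: 0.0878
gripper_force: 0.0
```

Scaled: -20 cm / 40 = -0.5, -19 cm / 40 = -0.475.

send_rows:
  plan:
    - [[-0.05,-0.05,0,0,0,0],[-0.1,-0.125,0,0,0,0],[-0.175,-0.2,0,0,0,0],[-0.25,-0.275,0,0,0,0],[-0.325,-0.35,0,0,0,0],[-0.4,-0.425,0,0,0,0],[-0.45,-0.475,0,0,0,0],[-0.475,-0.5,0,0,0,0]]

```text
clock: 34.5
tool_pos: [0.4908, 0.3759, 0.2572]
orientation: [179.9, 0.0, -17.2]
force: [0.0, -0.9, -0.2]
opening: 0.0877
gripper_force: 0.0
```

Scaled: -19 cm / 40 = -0.475, -18 cm / 40 = -0.45.

send_rows:
  plan:
    - [[-0.05,-0.075,0,0,0,0],[-0.1,-0.15,0,0,0,0],[-0.15,-0.225,0,0,0,0],[-0.175,-0.325,0,0,0,0],[-0.2,-0.4,0,0,0,0],[-0.2,-0.45,0,0,0,0],[-0.2,-0.475,0,0,0,0],[-0.2,-0.475,0,0,0,0]]

```text
clock: 35.17
tool_pos: [0.4733, 0.5796, 0.2554]
orientation: [179.8, 0.0, -17.3]
force: [-1.0, -0.4, -1.2]
opening: 0.0874
gripper_force: 0.0
```

Run:
```python
from h import *
from plant import ctrl
o=ctrl.get_obs();print(o["clock"],o["tool_pos"],o["force"])
S={n:ctrl.snapshot(n) for n in("scene","top")}
for n,s in S.items():
    for c in HUE:
        for b in blobs(mask(s["img"],c)):print(n,c,b[1:])
print(lidfit(S["scene"],.086,(350,90)))
a,b=S["scene"]["img"],S["top"]["img"]
r=lambda x:cv2.resize(x,(400,300),interpolation=cv2.INTER_CUBIC)
o=np.vstack([np.hstack([r(a[60:210,250:450]),r(a[210:420,90:370])]),np.hstack([r(b[110:260,80:280]),r(b[110:290,300:540])])])
cv2.imwrite("pics/end.png",o[:,:,::-1])
```

```text
35.1667 [0.47327721 0.57955697 0.25540291] [-0.98011476 -0.40003524 -1.20612639]
scene blue (array([242.89, 198.24]), 302, [235, 188, 17, 22])
scene blue (array([144.13, 355.29]), 3169, [113, 323, 64, 66])
scene blue (array([174.85, 392.64]), 81, [159, 375, 29, 28])
scene green (array([174.74, 238.2 ]), 758, [160, 222, 30, 34])
scene green (array([296.  , 256.48]), 2151, [274, 225, 45, 61])
scene coral (array([354.41, 157.32]), 1752, [334, 128, 40, 57])
scene coral (array([347.57, 193.66]), 124, [331, 185, 35, 14])
scene coral (array([344.97, 204.79]), 165, [330, 195, 34, 16])
scene plum (array([348.11,  96.13]), 1075, [325, 82, 47, 31])
scene plum (array([335.07, 126.1 ]), 156, [323, 116, 29, 17])
top blue (array([465.84, 200.77]), 1393, [443, 183, 48, 38])
top blue (array([283.75, 244.4 ]), 208, [276, 237, 16, 16])
top green (array([343.33, 148.85]), 1104, [325, 130, 38, 39])
top green (array([355.48, 270.97]), 462, [343, 260, 26, 23])
top coral (array([222.04, 153.01]), 1190, [203, 134, 39, 40])
top plum (array([118.01, 206.42]), 2234, [92, 180, 54, 54])
((array([0.4992, 0.3532]), 0.0571), 16)
```

View pics/end.png

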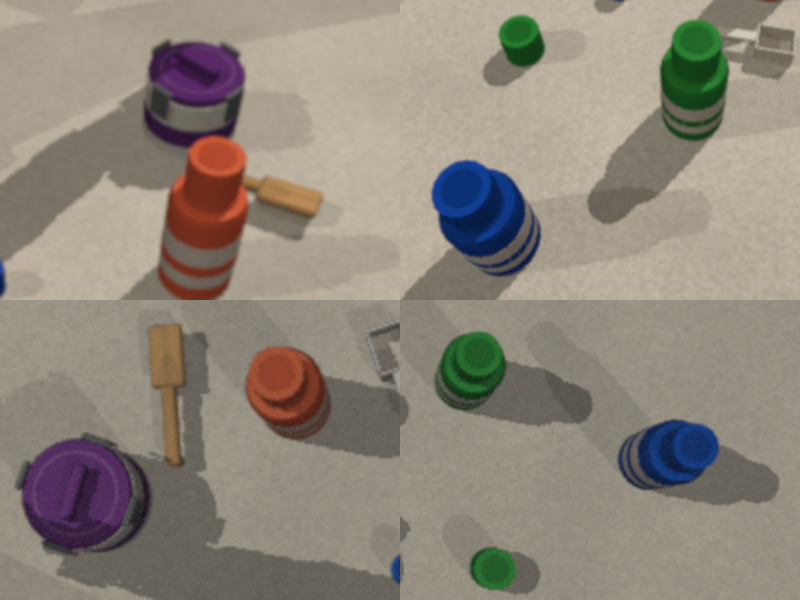

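The final picture shows all three cups seated squarely on their own bottles, the lid level under its four lugs, the bottles unmoved, and the brush and scoop where they were. Handing in.

```bash
python3 -c "
from plant import ctrl
print(ctrl.close_job())"
```

```text
the job is handed in; nothing more can be done
None
```

I handed the job in at about 35 s of the 141 s: the last pictures show all three cups seated on their own bottles, the lid snapped level on the tub, and the bottles, brush and scoop where they started; the hand-in returned no verdict.

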